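# Pin the carton guide plate to its sub-base

## Task

The carton guide plate has been laid by eye on its sub-base, so its holes are several millimetres out of line with the ones beneath. Feel the tapered red-knobbed pin through the red-ringed hole into the hole below and drive it down until its flange is home on the plate, drawing the holes into line; then fit the blue-knobbed dowel fully home in the blue-ringed hole, and leave both standing there, released, ready for bolting. Work each pin down gently, easing it sideways where it binds rather than forcing it, and leave the other things on the bench alone.

Things in the scene. Friction and masses are not known exactly. Their poses are not given: they have to be found in the camera images.
- red_hole (a point): Centre of the red-ringed 21 mm through hole, in the middle of the guide plate, at its top face; y along the plate, away from the blue hole, z up. Under it the sub-base's blue block has a matching 21 mm hole (mouth 56 mm above the bench, 46 mm deep, square edge) that is not measured: it lies 5 to 12 mm out of line, in a direction not known beforehand. A part of it shows through the plate's hole.
- blue_hole (a point): Centre of the blue-ringed 21 mm through hole at the plate's top face, 85 mm from the red hole along the plate's -y; axes alike. A like hole in the block beneath, 85 mm from the first. They come into line within about 5 mm once the tapered pin is home.
- drift_knob (a point): Grip point of the tapered pin: on its axis, in its red round knob (26 mm in diameter, 37 mm high), 25 mm above the underside of its flange, 17 mm below the knob's top; z up the pin.
- drift_seat (a point): Centre of the underside of the tapered pin's flange, on its axis, 56 mm above the tip, 25 mm below the grip point; z up the pin. It lands on the plate's top face when the pin is home.
- dowel_knob (a point): Grip point of the dowel: on its axis, in its blue round knob; knob and flange as on the tapered pin, 25 mm above the underside of the flange; z up the dowel.
- dowel_seat (a point): Centre of the underside of the dowel's flange, on its axis, 42 mm above its tip, 25 mm below the grip point; z up the dowel.
- drift: The tapered pin, oiled steel, 0.2 kg; origin at the tip, z up. Flange 32 mm wide, 5 mm thick; below it the shank is 56 mm long: 19.5 mm in diameter for 20 mm, then a plain taper over 36 mm to a flat 14 mm tip. It stands upright in the rack, flange on the rack's top. Bores and pin are spoilt if it is pressed on the sub-base or the plate with more than 60 N.
- dowel: The dowel, oiled steel, 0.18 kg; origin at its tip, z up. Shank 42 mm long below its 32 mm flange: 19.5 mm in diameter for 26 mm, then a 16 mm nose tapering to 13 mm. It stands upright in the rack. Not to be pressed on the sub-base or the plate with more than 60 N.
- plate: The aluminium guide plate, 120 x 230 x 12 mm, about 0.95 kg, lying loose and flat, top face 70 mm above the bench; it slides under 4 to 9 N. Origin at the centre of its underside, y along its length from the blue hole to the red hole, z up. Two steel guide rails, 22 mm high, run along it 44 mm either side of its middle line.
- sub_base: Fixed sub-base under the plate; origin at the centre of its underside, y along its length. A grey foot plate, 150 x 360 x 10 mm, with the blue block (140 x 250 mm, 46 mm high, top 56 mm above the bench) clamped on it through slotted ears: the block sits up to 12 mm off the middle of the foot and does not move.
- rack: Green pin rack, fixed, 70 x 200 mm, 62 mm high; origin at the centre of its underside, y along its row of three places (at -65, 0 and 65 mm; holes 25 mm wide). Which pin stands in which place varies.
- stop_pin: A third pin in the rack, with a yellow knob (as the others), not needed. Origin at its tip.
- carton_green: Small filled carton, 45 x 95 x 55 mm, white with a green band; origin at the centre of its underside; not part of the job.
- carton_orange: The same with an orange band; not part of the job.
- spanner: Spanner lying flat, 170 mm long; not part of the job.
- hammer: Hammer lying flat, 240 mm long; not part of the job.
- tape_roll: Roll of tape lying flat, 96 mm in diameter, 48 mm high; not part of the job.
- hex_key: Hex key lying flat, 100 x 35 mm; not part of the job.
Not all that is in view belongs to the job. Leave any purple look-alike of the dowel alone.

How it is judged:
By the outcome, as a careful person would: the job done as asked, in the order asked, and still so for the second after the job is handed in, with the robot touching nothing.
It also fails if it takes over 72 s, if anything falls off the work surface, if the arm or the gripper's body presses on something with over 40 N, if the wrist force passes 120 N, or if a joint passes its speed limit or range.

## Robot

A 6-joint arm with a two-finger parallel gripper is mounted at the origin on the work surface. World frame = base frame: x ahead of the robot, y to its left, z up, the work surface at z = 0. Lengths are in m, angles in rad, forces in N, time in s.
With the tool pointing down it reaches from about 0.3 to 0.775 m from the base axis. Payload 14.6 kg.
Tool frame: the origin (TCP) lies at the very end of the fingers, on their centre line; the grasp point (between the pads) lies 19 mm behind it; z points along the fingers, y is the direction in which the jaws open and shut (so a half turn about z gives the same grasp; the last joint's range is limited). The gripper opens to 94 mm and grips with 3 to 60 N. Pads are 16 mm wide; open, the fingers measure 119 mm over their backs; the gripper's body (75 mm by 177 mm) begins 78 mm behind the grasp point.
Start: joints at [1.235, 0.3, 1.521, -0, 1.321, -0.067], TCP at [0.146, 0.53, 0.205] pointing down, gripper open.
Joint ranges: [-3.03, 3.03], [-0.79, 2.21], [0.23, 2.52], [-1.04, 4.18], [0, 3.07], [-2.55, 2.55]. Speed limits (rad/s): [2.22, 2.22, 2.57, 3.14, 3.14, 3.14].

## Interface

Orientations are given as [roll, pitch, yaw] about the fixed x, y, z axes, in that order (R = Rz(yaw) Ry(pitch) Rx(roll)).
In Python, from station import status, camera, ctrl gives the robot as it stands. The module is installed in compiled form; this text tells all that it offers.
- The arm moves only by the shell command python3 -m jog 'ROWS' [FORCE]. ROWS is JSON, a list of rows, each a list of 7 numbers: the shift along the tool's x, y, z each as a share of 1000 mm, from -1 to 1, then the turn, a rotation vector about the tool's x, y, z each as a share of pi/2 rad, from -1 to 1, then the opening, from -1 (shut) to 1 (fully open), so that 0 is half open. A call has 1 to 20 rows; each row is the pose to reach, as a shift and turn from the pose measured when the call began, along the tool's axes at that moment; what a row does not reach only later rows make up. A row lasts 1/10 s, in which the tool goes at most 50 mm and 8.59 degrees, less where a joint would pass 70% of its speed; a pose out of reach is approached as far as the arm can. A call with a number of a shift or a turn outside -1 to 1 is refused whole. A call with a gripper value outside its range is refused whole. The fingers move at their own pace and stop on an object; FORCE is the grip in N (left out, the last holds). Time passes only in rows, so rows that repeat a pose let the fingers close. It gives the time, the measured TCP pose, the force and the opening at its end, in the units of the state.
- status.get_obs(): the state, without advancing time (a new reading comes with each control period).
- camera(name): name is "scene" or "top" or "wrist"; returns a dict with "image" (400x640x3 uint8, red, green, blue), "fx", "fy", "cx", "cy" (pixels), "world_from_camera" (4x4, takes a point from camera to world coordinates). Camera axes: x right, y down, z forward; pixel columns grow to the right and rows downward; lengths in m; the calibration is good to about 2 mm. The wrist camera is an equidistant fisheye: a pixel r from the principal point sees the ray r / f radians off the axis. A picture is of the moment at which its call begins. There is no depth.
- ctrl.hand_in(): hands the job in, once; it reports no verdict.
The state is a dict: "time_s": time; "qpos": joint angles; "joint_vel": joint speeds; "tau": joint torques, N m; "ee_pos": TCP position; "eef_rot": TCP orientation; "force": force on the tool from outside, world axes, zero at the start; "moment": the same for the moment, N m; "grip_width": finger opening in m.
Only numpy, scipy, OpenCV 4.12 (cv2) and the standard library are available. Lean on these libraries where they do the work, as an engineer would, in place of code of your own. Each camera call takes 0.05 s, during which the arm holds its last target.

## Working session

There is one attempt and no reset: what is moved stays moved. The work goes in short steps, Python scripts to look and compute and a shell command to move; the robot and the scene stay as the last step left them, time stands still between calls to the robot, and variables do not carry over. Pictures are saved under pics/ and viewed, and the job is handed in when it is done.

```bash
mkdir -p pics; ls; python3 - <<'E'
from station import status,camera,ctrl
import cv2,numpy as np
print(status.get_obs())
for n in ["scene","top","wrist"]:
    c=camera(n); cv2.imwrite(f"pics/{n}0.png",c["image"][:,:,::-1]); print(n,c["fx"],c["fy"],c["cx"],c["cy"],c["world_from_camera"])
E
```

```text
pics
{'time_s': 0.0, 'qpos': array([ 1.23543227e+00,  3.00489037e-01,  1.52155295e+00, -1.37397763e-05,
        1.32066515e+00, -6.66035371e-02]), 'joint_vel': array([-2.16316933e-03, -1.89992169e-05, -1.43163592e-03,  1.95494673e-03,
        2.78976645e-04,  1.15577240e-03]), 'tau': array([ 8.42985246e-04, -5.31793141e+01, -3.52760231e+01,  7.09509733e-02,
        2.40444025e-02, -5.14105716e-05]), 'ee_pos': array([0.14597337, 0.5300237 , 0.20488838]), 'eef_rot': array([-3.14047976e+00, -6.08947554e-05,  2.87283551e+00]), 'force': array([ 0.13309468, -0.46716771,  0.14957976]), 'moment': array([0.02965757, 0.01788372, 0.0135938 ]), 'grip_width': 0.09389288702978778}
scene 445.9060022441806 445.9060022441806 315.90005546062656 191.0833136046421 [[ 0.44412676  0.51000798 -0.73664325  1.38047824]
 [ 0.89582412 -0.26729581  0.35503817 -0.38943341]
 [-0.01582935 -0.81758474 -0.57559067  0.75161377]
 [ 0.          0.          0.          1.        ]]
top 427.617745991409 427.617745991409 321.6584539491243 208.17250909341203 [[-0.02575217 -0.99684052  0.07513857  0.41112598]
 [-0.99965732  0.02603227  0.00275059 -0.00268788]
 [-0.00469792 -0.07504199 -0.99716931  1.48321038]
 [ 0.          0.          0.          1.        ]]
wrist 309.70691628693146 309.70691628693146 325.99211780362765 200.7563423581881 [[ 0.2657692   0.9351189   0.23434884  0.07792613]
 [ 0.96403593 -0.2574931  -0.06581809  0.54928687]
 [-0.00120453  0.24341312 -0.96992196  0.38315527]
 [ 0.          0.          0.          1.        ]]
```

View pics/scene0.png

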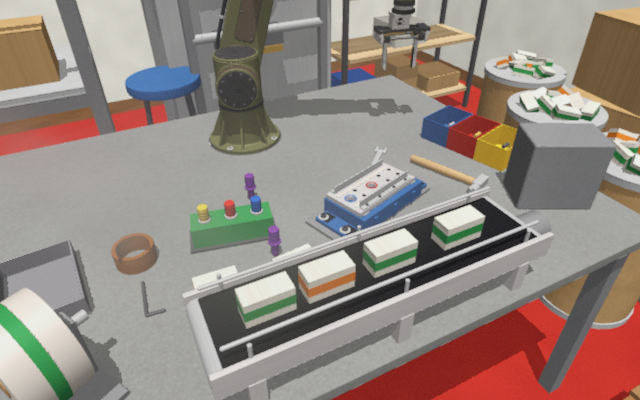

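View pics/top0.png

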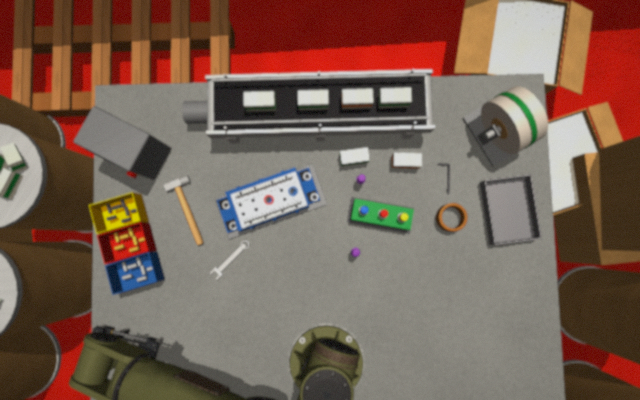

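View pics/wrist0.png

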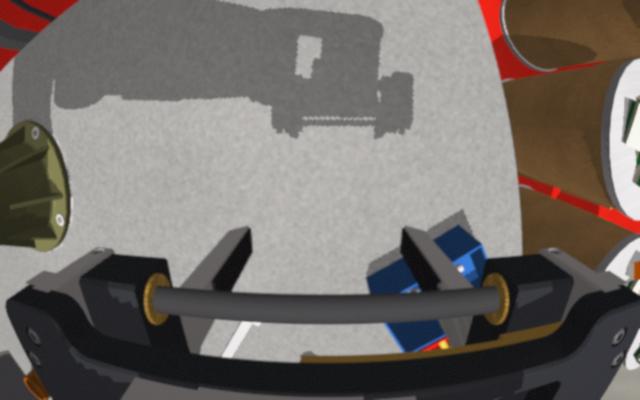

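The top view shows the plate at about (268,200), with the red ring at (268,199) and the blue ring at (293,190). The rack knobs are blue (364,211), red (384,214) and yellow (404,217). Purple look-alikes stand at (361,180) and (355,252). I'll enlarge these.

```bash
python3 - <<'E'
import cv2,numpy as np
t=cv2.imread("pics/top0.png");s=cv2.imread("pics/scene0.png")
a=cv2.resize(t[165:240,210:330],None,fx=6,fy=6,interpolation=cv2.INTER_CUBIC)
cv2.imwrite("pics/t_plate.png",a)
cv2.imwrite("pics/t_rack.png",cv2.resize(t[170:265,335:425],None,fx=6,fy=6,interpolation=cv2.INTER_CUBIC))
cv2.imwrite("pics/s_plate.png",cv2.resize(s[150:245,305:435],None,fx=6,fy=6,interpolation=cv2.INTER_CUBIC))
cv2.imwrite("pics/s_rack.png",cv2.resize(s[165:260,180:290],None,fx=6,fy=6,interpolation=cv2.INTER_CUBIC))
E
```

```text
(no output)
```

View pics/t_plate.png

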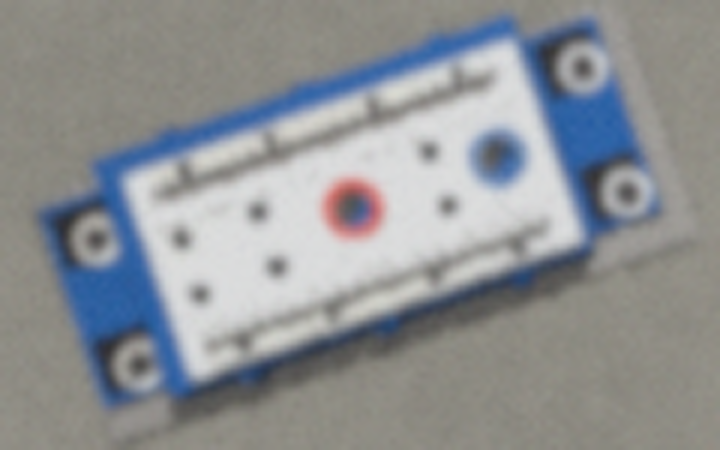

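View pics/t_rack.png

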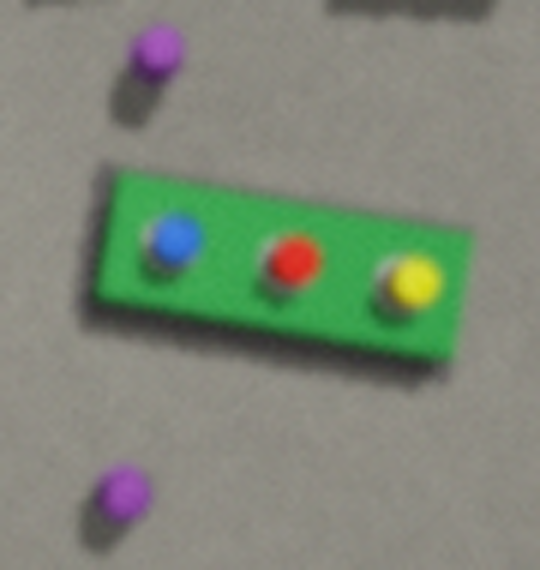

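View pics/s_plate.png

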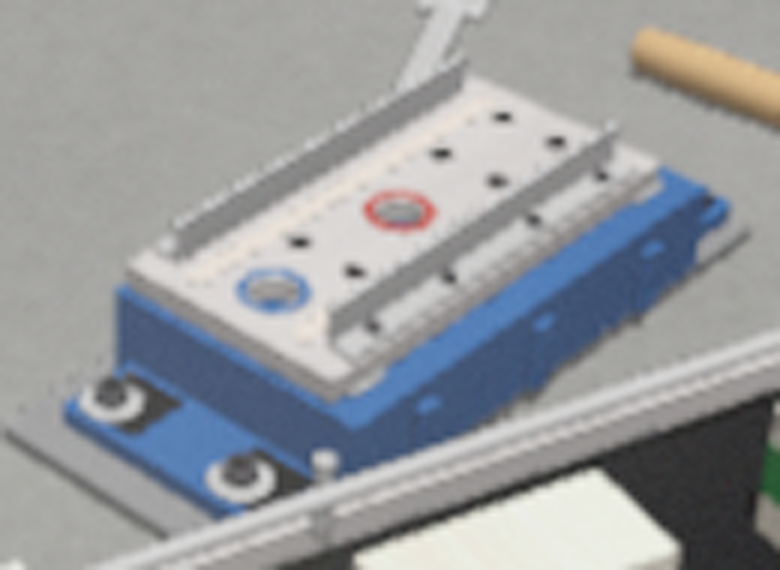

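View pics/s_rack.png

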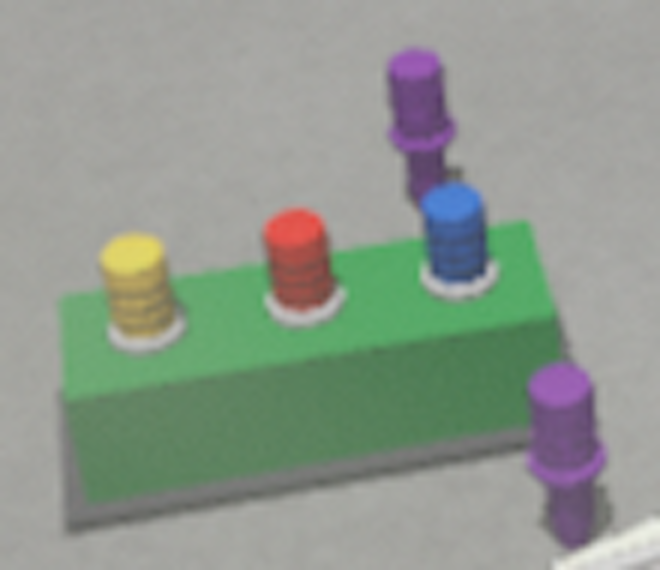

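```bash
cat > h.py <<'E'
import numpy as np
from station import status,camera
from scipy.spatial.transform import Rotation as Ro
def ray(c,u,v):
    x=(u-c["cx"])/c["fx"];y=(v-c["cy"])/c["fy"]
    if c.get("fish"):
        r=np.hypot(x,y);d=np.array([np.sin(r)*x/r,np.sin(r)*y/r,np.cos(r)]) if r>0 else np.array([0,0,1.])
    else: d=np.array([x,y,1.])
    M=np.array(c["world_from_camera"]);d=M[:3,:3]@d
    return M[:3,3],d/np.linalg.norm(d)
def tri(rs):
    A=0;b=0
    for o,d in rs:
        P=np.eye(3)-np.outer(d,d);A=A+P;b=b+P@o
    p=np.linalg.solve(A,b)
    return p,[np.linalg.norm(np.cross(p-o,d)) for o,d in rs]
def atz(r,z):
    o,d=r;return o+d*(z-o[2])/d[2]
def cam(n):
    c=camera(n);c["fish"]=n=="wrist";return c
def proj(c,p):
    M=np.linalg.inv(c["world_from_camera"]);q=M[:3,:3]@np.array(p)+M[:3,3]
    if c.get("fish"):
        th=np.arctan2(np.hypot(q[0],q[1]),q[2]);s=th/np.hypot(q[0],q[1])
        return np.array([c["cx"]+c["fx"]*q[0]*s,c["cy"]+c["fy"]*q[1]*s])
    return np.array([c["cx"]+c["fx"]*q[0]/q[2],c["cy"]+c["fy"]*q[1]/q[2]])
def rel(pos,yaw=None):
    "shift in tool axes (mm) to TCP target pos; turn for yaw about vertical"
    o=status.get_obs();R=Ro.from_euler("xyz",o["eef_rot"])
    s=R.inv().apply(np.array(pos)-o["ee_pos"])
    out=s*1000
    T=None
    if yaw is not None:
        T=(R.inv()*Ro.from_euler("xyz",[np.pi,0,yaw])).as_rotvec()/(np.pi/2)
    return out.round(2),T
E
python3 - <<'E'
from h import *
t=cam("top");s=cam("scene")
f=lambda o,p:(o[0]+(p[0]+.5)/6-.5,o[1]+(p[1]+.5)/6-.5)
for n,a,b in [("redknob",f((335,170),(295,262)),f((180,165),(297,224))),("blueknob",f((335,170),(177,240)),f((180,165),(454,200))),
 ("yel",f((335,170),(414,283)),f((180,165),(134,250))),
 ("redhole",f((210,165),(353,209)),f((305,150),(400,210))),("bluehole",f((210,165),(498,157)),f((305,150),(274,290)))]:
    p,e=tri([ray(t,*a),ray(s,*b)]);print(n,p.round(4),np.round(e,4),np.hypot(*p[:2]).round(3))
o=status.get_obs();M=Ro.from_euler("xyz",o["eef_rot"])
c=cam("wrist");W=c["world_from_camera"];print(M.inv().apply(W[:3,3]-o["ee_pos"]),(M.inv().as_matrix()@W[:3,:3]).round(3))
E
```

```text
redknob [ 0.4934 -0.1989  0.1035] [0. 0.] 0.532
blueknob [ 0.507  -0.1359  0.1031] [0. 0.] 0.525
yel [ 0.4804 -0.2628  0.1037] [0.0003 0.0003] 0.548
redhole [0.5512 0.1769 0.0707] [0.0003 0.0003] 0.579
bluehole [0.578  0.0961 0.0707] [0.0003 0.0003] 0.586
[ 0.07075022  0.00029669 -0.17819732] [[-0.    -0.97  -0.243]
 [ 1.    -0.    -0.   ]
 [ 0.    -0.243  0.97 ]]
```

Both knob heights come out at 103–104 mm against 104 expected, the plate top at 70.7 mm, and the hole spacing at 85.1 mm. Next I'll look into the holes with the wrist camera.

```bash
python3 - <<'E'
from h import *
print(rel([0.587,0.070,0.205],1.892))
print(rel([0.587,0.070,0.125],1.892))
E
```

```text
(array([-5.4733e+02, -3.2653e+02,  4.0000e-01]), array([-2.46596354e-04,  1.21972465e-04,  6.24397343e-01]))
(array([-547.33, -326.49,   80.4 ]), array([-2.46596354e-04,  1.21972465e-04,  6.24397343e-01]))
```

```bash
python3 -m jog '[[-0.547,-0.327,0,0,0,0.624,1],[-0.547,-0.327,0,0,0,0.624,1],[-0.547,-0.327,0,0,0,0.624,1],[-0.547,-0.327,0,0,0,0.624,1],[-0.547,-0.327,0,0,0,0.624,1],[-0.547,-0.327,0,0,0,0.624,1],[-0.547,-0.327,0,0,0,0.624,1],[-0.547,-0.327,0,0,0,0.624,1],[-0.547,-0.327,0,0,0,0.624,1],[-0.547,-0.327,0,0,0,0.624,1],[-0.547,-0.327,0,0,0,0.624,1],[-0.547,-0.327,0,0,0,0.624,1],[-0.547,-0.327,0,0,0,0.624,1],[-0.547,-0.327,0.08,0,0,0.624,1],[-0.547,-0.327,0.08,0,0,0.624,1],[-0.547,-0.327,0.08,0,0,0.624,1],[-0.547,-0.327,0.08,0,0,0.624,1]]'
python3 - <<'E'
from h import *
import cv2
c=cam("wrist");cv2.imwrite("pics/w1.png",c["image"][:,:,::-1])
np.save("w1.npy",c,allow_pickle=True)
for p in [(.5512,.1769,.0707),(.578,.0961,.0707)]: print(proj(c,p))
i=cv2.imread("pics/w1.png")
o=status.get_obs();print(o["ee_pos"],o["force"])
for k,p in enumerate([(.5512,.1769,.0707),(.578,.0961,.0707)]):
    u,v=proj(c,p).astype(int);print(u-30,v-30)
    cv2.imwrite(f"pics/w1_{k}.png",cv2.resize(i[max(v-30,0):v+30,u-30:u+30],None,fx=9,fy=9,interpolation=cv2.INTER_CUBIC))
E
```

```text
time_s: 2.0
ee_pos: [0.5868, 0.0697, 0.1264]
eef_rot: [3.142, 0.0, 1.893]
force: [0.0, -0.5, 0.4]
grip_width: 0.0944
[326.3088703   69.35825926]
[326.13031199 180.87272221]
[0.58731652 0.06984532 0.12738008] [ 0.21085361 -0.0460694   0.53938484]
296 39
296 150
```

View pics/w1.png

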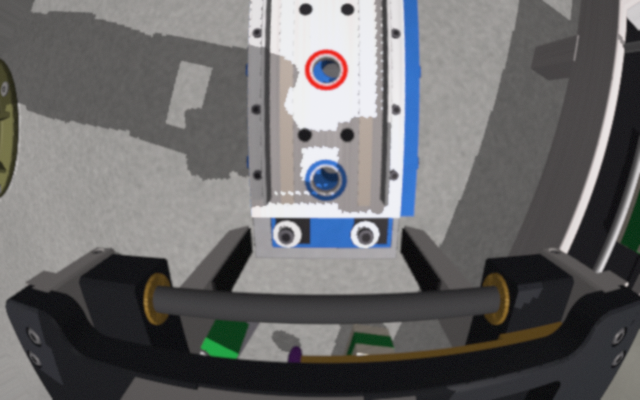

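View pics/w1_0.png

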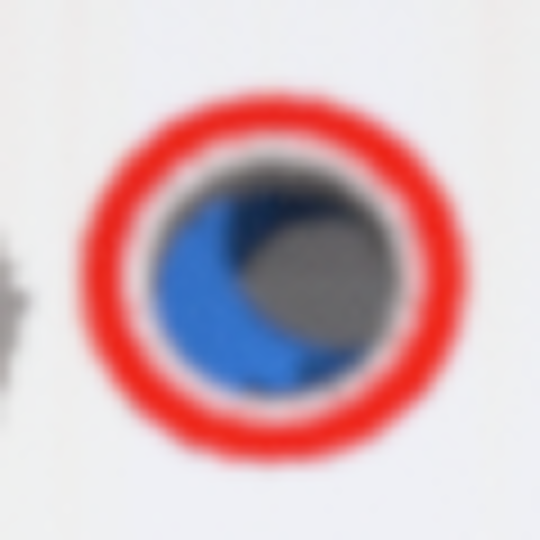

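View pics/w1_1.png

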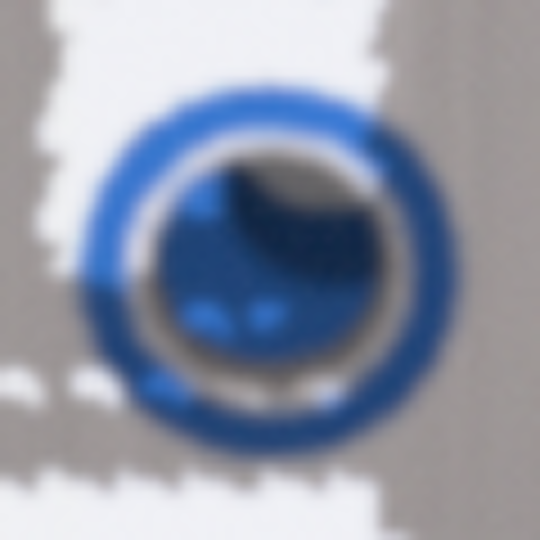

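```bash
python3 - <<'E'
import cv2,numpy as np
i=cv2.imread("pics/w1.png")
for k,(u,v) in enumerate([(310,53),(310,164)]):
    a=cv2.resize(i[v:v+34,u:u+34],None,fx=17,fy=17,interpolation=cv2.INTER_CUBIC)
    a=np.clip(255*(a/255.)**.6,0,255).astype(np.uint8)
    cv2.imwrite(f"pics/w1b_{k}.png",a)
E
```

```text
(no output)
```

View pics/w1b_0.png

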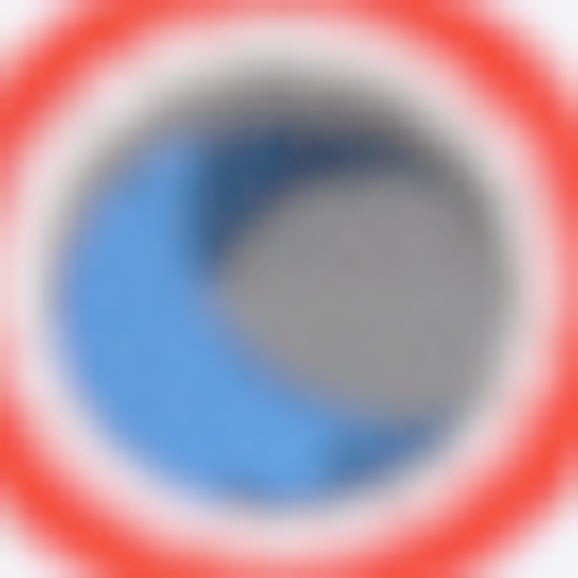

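View pics/w1b_1.png

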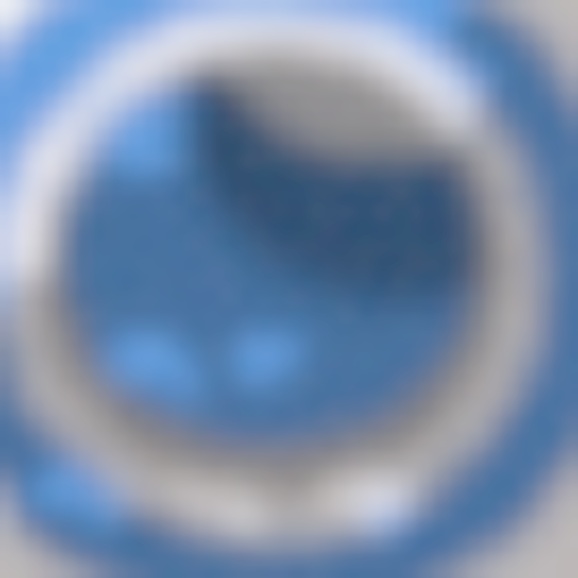

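```bash
cat > fit.py <<'E'
from h import *
from scipy.optimize import least_squares
def fitc(c,pts,z,r=None):
    P=np.array([atz(ray(c,*p),z)[:2] for p in pts])
    f=(lambda q:np.hypot(*(P-q[:2]).T)-(r if r else q[2]))
    s=least_squares(f,list(P.mean(0))+([] if r else [.0105]))
    return s.x,np.abs(s.fun).max()
E
python3 - <<'E'
from fit import *
c=np.load("w1.npy",allow_pickle=True).item()
g=lambda o,L:[(o[0]+(x+.5)/17-.5,o[1]+(y+.5)/17-.5) for x,y in L]
R=g((310,53),[(198,140),(190,190),(192,240),(207,285),(240,340),(280,380),(330,408),(390,420),(430,418)])
B=g((310,164),[(200,130),(215,180),(245,230),(285,265),(330,288),(390,298)])
for L in (R,B):
    print(fitc(c,L,.056,.0105),fitc(c,L,.056))
h=lambda o,L:[(o[0]+(x+.5)/9-.5,o[1]+(y+.5)/9-.5) for x,y in L]
# ring outer edges, from 9x crops
print(fitc(c,h((296,39),[(78,275),(470,275),(275,90),(275,465)]),.07))
print(fitc(c,h((296,150),[(80,270),(462,270),(270,84),(270,457)]),.07))
E
```

```text
(array([0.55482047, 0.18508159]), np.float64(0.00013789725934240833)) (array([0.55479301, 0.18503859, 0.01045744]), np.float64(0.00013602207894754942))
(array([0.58157671, 0.1051088 ]), np.float64(0.00017013697467436854)) (array([0.58107506, 0.10397438, 0.00937477]), np.float64(3.619592920159863e-05))
(array([0.55088781, 0.17711135, 0.01630172]), np.float64(1.3838992808625633e-05))
(array([0.5774518 , 0.09661659, 0.01628771]), np.float64(5.8818779557028716e-05))
```

Fits of the block mouths at z = 56 mm:
- **Red:** (0.5548, 0.1851), free radius 10.46 mm.
- **Blue:** (0.5816, 0.1051).

The plate's holes lie about (3.9, 8.0) mm short of these, with no rotation. Now for the tapered pin.

```bash
python3 - <<'E'
from h import *
print(rel([0.4934,-0.1989,0.16],1.358))
print(rel([0.4934,-0.1989,0.07],1.358))
E
```

```text
(array([-225.22, -174.1 ,  -32.78]), array([1.43555655e-03, 2.06359913e-04, 3.40545383e-01]))
(array([-225.14, -174.29,   57.22]), array([1.43555655e-03, 2.06359913e-04, 3.40545383e-01]))
```

```bash
python3 -m jog '[[-0.02,-0.02,-0.04,0,0,0,0.3],[-0.225,-0.174,-0.04,0.0014,0,0.3405,0.3],[-0.225,-0.174,-0.04,0.0014,0,0.3405,0.3],[-0.225,-0.174,-0.04,0.0014,0,0.3405,0.3],[-0.225,-0.174,-0.04,0.0014,0,0.3405,0.3],[-0.225,-0.174,-0.04,0.0014,0,0.3405,0.3],[-0.225,-0.174,-0.04,0.0014,0,0.3405,0.3],[-0.225,-0.174,-0.04,0.0014,0,0.3405,0.3],[-0.225,-0.174,-0.032,0.0014,0,0.3405,0.3],[-0.225,-0.174,-0.032,0.0014,0,0.3405,0.3]]' 20
python3 - <<'E'
from h import *
import cv2
c=cam("wrist");cv2.imwrite("pics/w2.png",c["image"][:,:,::-1])
print(proj(c,(.4934,-.1989,.104)))
print(rel([0.4934,-0.1989,0.07],1.358))
E
```

```text
time_s: 3.05
ee_pos: [0.4937, -0.1971, 0.1586]
eef_rot: [-3.141, -0.0, 1.36]
force: [0.8, 1.6, -0.4]
grip_width: 0.061
[326.59543779 218.03923542]
(array([-1.700e+00,  5.000e-02,  8.885e+01]), array([-3.65547138e-04,  8.91183579e-06,  1.35449477e-03]))
```

View pics/w2.png

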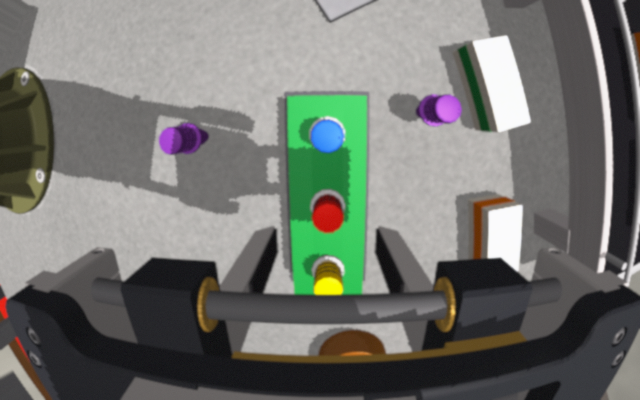

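The red knob's top is at (327,217), against a predicted (327,218), so it's centred between the jaws. Both purple pins are well clear. I'll descend and grip.

```bash
python3 -m jog '[[-0.002,0,0.03,0,0,0,0.3],[-0.002,0,0.06,0,0,0,0.3],[-0.002,0,0.085,0,0,0,0.3],[-0.002,0,0.089,0,0,0,0.3],[-0.002,0,0.089,0,0,0,0.3],[-0.002,0,0.089,0,0,0,-1],[-0.002,0,0.089,0,0,0,-1],[-0.002,0,0.089,0,0,0,-1],[-0.002,0,0.089,0,0,0,-1],[-0.002,0,0.089,0,0,0,-1],[-0.002,0,0.089,0,0,0,-1]]' 55
```

```text
time_s: 4.2
ee_pos: [0.4935, -0.1993, 0.0702]
eef_rot: [3.141, 0.0, 1.36]
force: [0.1, 0.5, 2.7]
grip_width: 0.025
```

```bash
python3 -m jog '[[0,0,-0.02,0,0,0,-1],[0,0,-0.05,0,0,0,-1],[0,0,-0.09,0,0,0,-1],[0,0,-0.115,0,0,0,-1],[0,0,-0.115,0,0,0,-1],[0,0,-0.115,0,0,0,-1]]'
python3 - <<'E'
from h import *
import cv2
c=cam("wrist");cv2.imwrite("pics/w3.png",c["image"][:,:,::-1])
c=cam("scene");cv2.imwrite("pics/s3.png",cv2.resize(c["image"][120:260,170:400,::-1],None,fx=3.4,fy=3.4))
print(status.get_obs()["force"],rel([0.5509,0.1771,0.185],1.892))
E
```

```text
time_s: 4.8
ee_pos: [0.4932, -0.1992, 0.1845]
eef_rot: [-3.141, 0.0, 1.36]
force: [-0.0, -0.1, -2.0]
grip_width: 0.0252
[-0.36697791 -0.01042084 -2.38013117] (array([379.92, -21.95,  -1.25]), array([-0.00145523, -0.00071855, -0.33868395]))
```

View pics/w3.png

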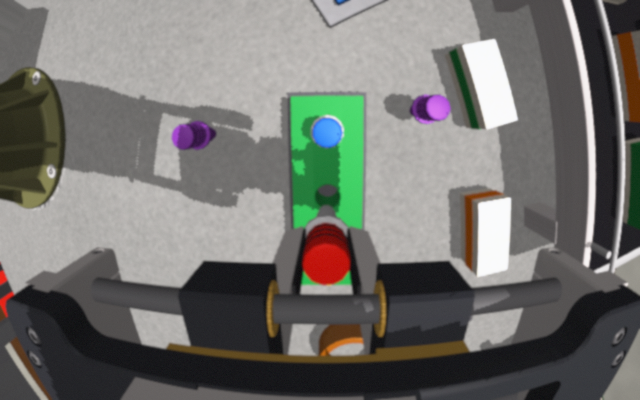

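View pics/s3.png

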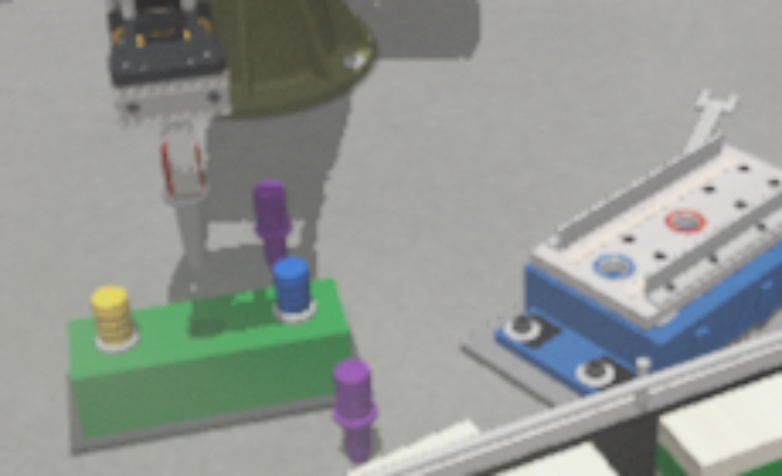

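The pin hangs upright in the jaws and the rack's middle place is empty. I'll carry it over the red hole.

```bash
python3 -m jog '[[0.38,-0.022,0,-0.0015,-0.0007,-0.339,-1],[0.38,-0.022,0,-0.0015,-0.0007,-0.339,-1],[0.38,-0.022,0,-0.0015,-0.0007,-0.339,-1],[0.38,-0.022,0,-0.0015,-0.0007,-0.339,-1],[0.38,-0.022,0,-0.0015,-0.0007,-0.339,-1],[0.38,-0.022,0,-0.0015,-0.0007,-0.339,-1],[0.38,-0.022,0,-0.0015,-0.0007,-0.339,-1],[0.38,-0.022,0,-0.0015,-0.0007,-0.339,-1],[0.38,-0.022,0,-0.0015,-0.0007,-0.339,-1],[0.38,-0.022,0,-0.0015,-0.0007,-0.339,-1],[0.38,-0.022,0,-0.0015,-0.0007,-0.339,-1]]'
python3 - <<'E'
from h import *
o=status.get_obs();print(o["force"],o["ee_pos"],rel([0.5512,0.1778,0.145],1.892))
E
```

```text
time_s: 6.0
ee_pos: [0.5506, 0.1763, 0.1829]
eef_rot: [-3.14, 0.0, 1.892]
force: [0.3, 0.9, -2.7]
grip_width: 0.0255
[ 0.25525182  0.93918096 -2.69757981] [0.55060946 0.17625868 0.18292141] (array([ 1.28,  1.1 , 37.92]), array([-9.07342694e-04,  2.92459154e-05, -1.85164285e-04]))
```

```bash
python3 -m jog '[[0.001,0.001,0.02,-0.001,0,0,-1],[0.001,0.001,0.038,-0.001,0,0,-1],[0.001,0.001,0.038,-0.001,0,0,-1]]'
python3 - <<'E'
from h import *
import cv2
c=cam("wrist");cv2.imwrite("pics/w4.png",cv2.resize(c["image"][150:300,240:420,::-1],None,fx=4,fy=4))
c=cam("scene");cv2.imwrite("pics/s4.png",cv2.resize(c["image"][130:230,310:440,::-1],None,fx=6,fy=6))
o=status.get_obs();print(o["force"],o["ee_pos"],rel([0.5512,0.1778,0.124],1.892))
E
```

```text
time_s: 6.3
ee_pos: [0.5502, 0.1761, 0.1426]
eef_rot: [-3.138, -0.0, 1.89]
force: [0.1, -0.0, -1.9]
grip_width: 0.0251
[-0.96081823  0.16865777 -1.26429475] [0.55137432 0.1767298  0.14537617] (array([ 1.07,  0.17, 21.38]), array([ 8.54446651e-05,  4.80640936e-05, -9.08173740e-04]))
```

View pics/w4.png

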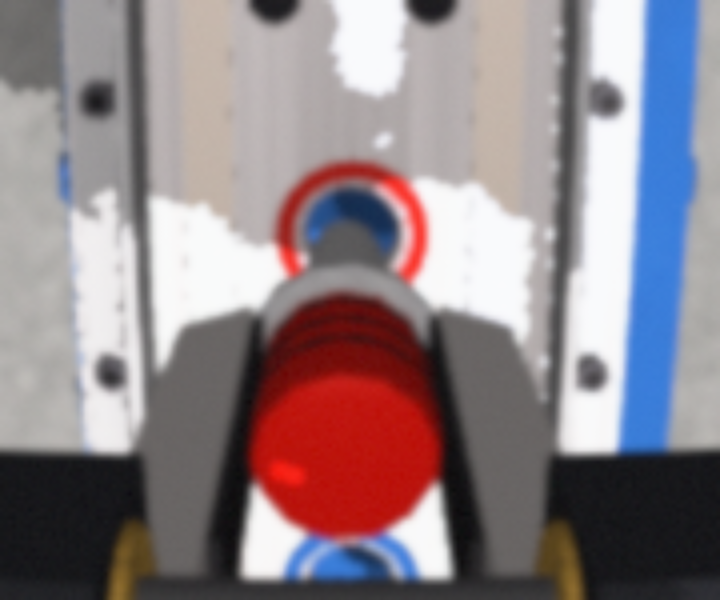

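View pics/s4.png

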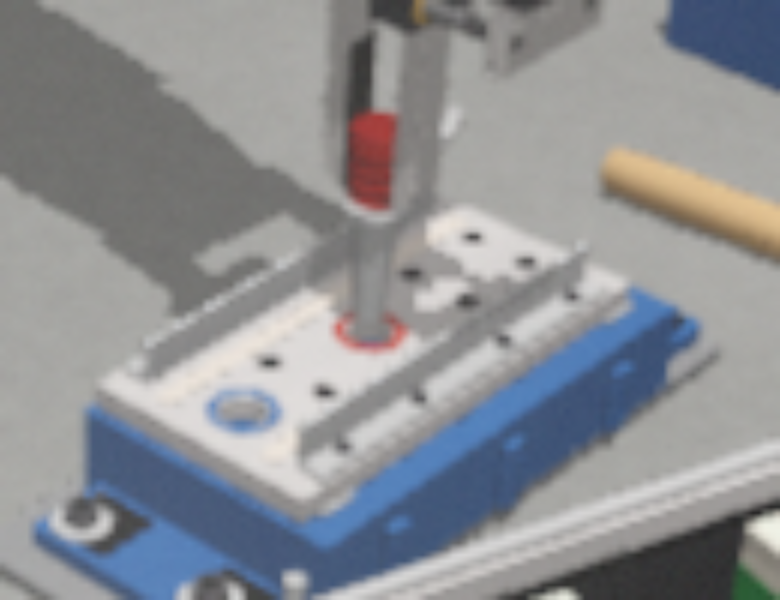

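The tip hangs over the red ring in both views: at (347,240) in the wrist crop, with the ring centred at (352,235). I'll lower it into the plate's hole, staying above the block.

```bash
python3 -m jog '[[0.001,0,0.006,0,0,0,-1],[0.001,0,0.012,0,0,0,-1],[0.001,0,0.02,0,0,0,-1],[0.001,0,0.02,0,0,0,-1],[0.001,0,0.02,0,0,0,-1]]'
python3 - <<'E'
from h import *
o=status.get_obs();print(o["force"],o["moment"],o["ee_pos"],rel([0.5548,0.1851,0.124],1.892))
E
```

```text
time_s: 6.9
ee_pos: [0.551, 0.1777, 0.1252]
eef_rot: [-3.141, 0.0, 1.891]
force: [0.1, -0.3, -0.7]
grip_width: 0.025
[ 0.10452586 -0.28412144 -0.66315125] [-0.05507475  0.01373785  0.01411642] [0.55096112 0.1776781  0.12517407] (array([5.84, 5.98, 1.17]), array([-2.49311213e-04,  1.21131255e-06, -8.98612093e-04]))
```

```bash
python3 -m jog '[[0.001,0.001,0,0,0,0,-1],[0.002,0.002,0,0,0,0,-1],[0.003,0.003,0,0,0,0,-1],[0.004,0.004,0,0,0,0,-1],[0.005,0.005,0,0,0,0,-1],[0.006,0.006,0,0,0,0,-1],[0.006,0.006,0,0,0,0,-1],[0.006,0.006,0,0,0,0,-1]]'
python3 - <<'E'
from h import *
o=status.get_obs();print(o["force"],o["moment"],o["ee_pos"],rel([0.5548,0.1851,0.114],1.892))
E
```

```text
time_s: 7.7
ee_pos: [0.5545, 0.1845, 0.1253]
eef_rot: [-3.14, 0.001, 1.891]
force: [-3.0, -5.6, 0.9]
grip_width: 0.0251
[-2.99938813 -5.62083372  0.92922688] [-1.52626916  0.84926287 -0.04726789] [0.55454895 0.18454343 0.12527615] (array([ 0.46,  0.43, 11.27]), array([-0.00114417,  0.00079889, -0.00090972]))
```

The plate drags along at about 6 N, as expected. I'll go down gently and watch the force.

```bash
python3 -m jog '[[0,0,0.002,0,0,0,-1],[0,0,0.004,0,0,0,-1],[0,0,0.006,0,0,0,-1],[0,0,0.008,0,0,0,-1],[0,0,0.008,0,0,0,-1]]'
python3 - <<'E'
from h import *
o=status.get_obs();print(o["force"],o["moment"],o["ee_pos"],rel([0.5548,0.1851,0.104],1.892))
E
```

```text
time_s: 8.2
ee_pos: [0.5542, 0.1839, 0.1168]
eef_rot: [-3.138, 0.002, 1.891]
force: [-2.4, -4.7, -1.9]
grip_width: 0.0252
[-2.4362881  -4.72756074 -1.86376488] [-1.24391472  0.59545385 -0.03886527] [0.55416611 0.18393691 0.11683525] (array([ 0.93,  1.01, 12.83]), array([-0.00225546,  0.00133838, -0.00093431]))
```

The tip is at 52.6 mm, below the block's 56 mm mouth, with no upward force, so it's in. I'll continue down.

```bash
python3 -m jog '[[0.001,0.001,0.002,-0.002,0.001,0,-1],[0.001,0.001,0.004,-0.002,0.001,0,-1],[0.001,0.001,0.006,-0.002,0.001,0,-1],[0.001,0.001,0.008,-0.002,0.001,0,-1],[0.001,0.001,0.010,-0.002,0.001,0,-1],[0.001,0.001,0.012,-0.002,0.001,0,-1],[0.001,0.001,0.012,-0.002,0.001,0,-1]]'
python3 - <<'E'
from h import *
o=status.get_obs();print(o["force"],o["moment"],o["ee_pos"],rel([0.5548,0.1851,0.09],1.892))
E
```

```text
time_s: 8.9
ee_pos: [0.5544, 0.1845, 0.1044]
eef_rot: [-3.14, 0.001, 1.89]
force: [-2.3, -4.8, -0.6]
grip_width: 0.0252
[-2.33808992 -4.81553924 -0.61134187] [-1.26382773  0.52603141 -0.00500745] [0.55441225 0.18451619 0.104443  ] (array([ 0.45,  0.58, 14.44]), array([-0.00133122,  0.00087968, -0.00101893]))
```

```bash
python3 -m jog '[[0.0005,0.0005,0.002,-0.001,0.001,0,-1],[0.0005,0.0005,0.004,-0.001,0.001,0,-1],[0.0005,0.0005,0.006,-0.001,0.001,0,-1],[0.0005,0.0005,0.008,-0.001,0.001,0,-1],[0.0005,0.0005,0.010,-0.001,0.001,0,-1],[0.0005,0.0005,0.010,-0.001,0.001,0,-1]]'
python3 - <<'E'
from h import *
o=status.get_obs();print(o["force"],o["moment"],o["ee_pos"],rel([0.5548,0.1851,0.078],1.892))
E
```

```text
time_s: 9.5
ee_pos: [0.5545, 0.1847, 0.0941]
eef_rot: [-3.14, 0.0, 1.89]
force: [-1.4, -4.8, -1.6]
grip_width: 0.0253
[-1.4042917  -4.78455153 -1.62148599] [-1.0917494   0.41174029 -0.04938712] [0.55448997 0.18469947 0.09414301] (array([ 0.29,  0.45, 16.14]), array([-0.00102776,  0.00027483, -0.00104247]))
```

```bash
python3 -m jog '[[0,0.0,0.0015,-0.001,0,0,-1],[0,0.0,0.003,-0.001,0,0,-1],[0,0.0,0.0045,-0.001,0,0,-1],[0,0.0,0.006,-0.001,0,0,-1],[0,0.0,0.006,-0.001,0,0,-1]]'
python3 - <<'E'
from h import *
o=status.get_obs();print(o["force"],o["moment"],o["ee_pos"],rel([0.5548,0.1851,0.078],1.892))
E
```

```text
time_s: 10.0
ee_pos: [0.5546, 0.1848, 0.088]
eef_rot: [3.141, 0.0, 1.89]
force: [-1.5, -2.5, 0.5]
grip_width: 0.0253
[-1.53447523 -2.54260729  0.50367033] [-0.68589022  0.33057985  0.00337938] [0.55456313 0.18478865 0.08803448] (array([ 0.22,  0.32, 10.03]), array([ 0.00014236,  0.00020855, -0.00102838]))
```

```bash
python3 -m jog '[[0,0,0.0015,0,0,0,-1],[0,0,0.003,0,0,0,-1],[0,0,0.0045,0,0,0,-1],[0,0,0.006,0,0,0,-1],[0,0,0.006,0,0,0,-1]]'
python3 - <<'E'
from h import *
o=status.get_obs();print(o["force"],o["moment"],o["ee_pos"])
E
```

```text
time_s: 10.5
ee_pos: [0.5546, 0.1849, 0.0818]
eef_rot: [3.141, 0.0, 1.89]
force: [-1.2, -1.1, 0.3]
grip_width: 0.0257
[-1.20568873 -1.06187994  0.32713902] [-0.16212072  0.11570841  0.02680553] [0.55457821 0.18493653 0.08176044]
```

```bash
python3 -m jog '[[0,0,0.001,0,0,0,-1],[0,0,0.002,0,0,0,-1],[0,0,0.003,0,0,0,-1],[0,0,0.003,0,0,0,-1]]'
python3 - <<'E'
from h import *
o=status.get_obs();print(o["force"],o["moment"],o["ee_pos"])
E
```

```text
time_s: 10.9
ee_pos: [0.5546, 0.185, 0.0786]
eef_rot: [3.141, -0.0, 1.89]
force: [-1.6, -0.5, 1.7]
grip_width: 0.0255
[-1.58179829 -0.4802718   1.65275706] [-0.14611428  0.2367225   0.00347768] [0.55460864 0.18500941 0.0786452 ]
```

```bash
python3 -m jog '[[0,0,0.0005,0,0,0,-1],[0,0,0.0008,0,0,0,-1],[0,0,0.0008,0,0,0,-1]]'; python3 -m jog '[[0,0,0.0005,0,0,0,-1],[0,0,0.0005,0,0,0,-1]]'
```

```text
time_s: 11.2
ee_pos: [0.5547, 0.185, 0.0782]
eef_rot: [3.141, -0.0, 1.89]
force: [-4.2, -1.0, 6.9]
grip_width: 0.0248
time_s: 11.4
ee_pos: [0.5547, 0.185, 0.0782]
eef_rot: [3.141, 0.0, 1.89]
force: [-4.7, -1.7, 7.8]
grip_width: 0.0251
```

Contact at TCP 78.2 mm means the flange is at 70.0 mm, which is home. One more light press to confirm, then I'll release (opening limited between the rails) and look.

```bash
python3 -m jog '[[0,0,0.001,0,0,0,-1],[0,0,0.001,0,0,0,-1]]'; python3 -m jog '[[0,0,0,0,0,0,-0.1],[0,0,0,0,0,0,-0.1],[0,0,0,0,0,0,-0.1],[0,0,-0.02,0,0,0,-0.1],[0,0,-0.05,0,0,0,-0.1],[0,0,-0.1,0,0,0,-0.1],[0,0,-0.1,0,0,0,-0.1],[-0.05,0,-0.1,0,0,0,-0.1],[-0.07,0,-0.1,0,0,0,-0.1],[-0.07,0,-0.1,0,0,0,-0.1]]'
python3 - <<'E'
from h import *
import cv2
c=cam("wrist");cv2.imwrite("pics/w5.png",c["image"][:,:,::-1]);np.save("w5.npy",c,allow_pickle=True)
i=c["image"][:,:,::-1]
o=status.get_obs();print(o["ee_pos"],o["force"])
for k,p in enumerate([(.5547,.185,.112),(.5815,.1045,.07)]):
    u,v=proj(c,p).astype(int);print(u-30,v-30)
    cv2.imwrite(f"pics/w5_{k}.png",cv2.resize(i[max(v-30,0):v+30,u-30:u+30],None,fx=9,fy=9,interpolation=cv2.INTER_CUBIC))
s=cam("scene");cv2.imwrite("pics/s5.png",cv2.resize(s["image"][130:230,310:440,::-1],None,fx=6,fy=6))
E
```

```text
time_s: 11.6
ee_pos: [0.5548, 0.1851, 0.0782]
eef_rot: [3.14, 0.0, 1.89]
force: [-6.2, -3.1, 14.3]
grip_width: 0.025
time_s: 12.6
ee_pos: [0.5772, 0.1164, 0.1776]
eef_rot: [3.141, 0.0, 1.888]
force: [-0.2, 1.2, 0.5]
grip_width: 0.0423
[0.57677384 0.11784505 0.17763576] [0.24928438 1.17988676 0.24848724]
296 92
296 182
```

View pics/w5.png

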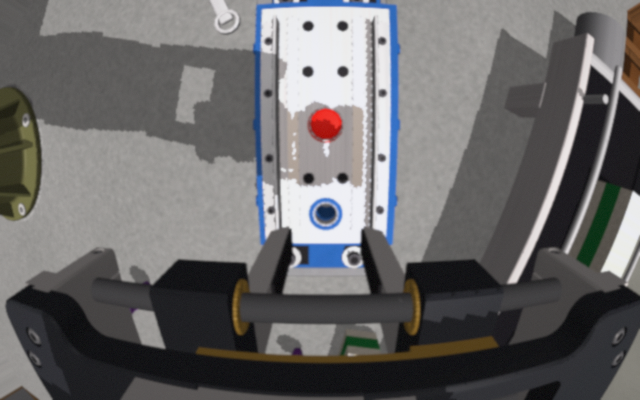

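View pics/w5_1.png

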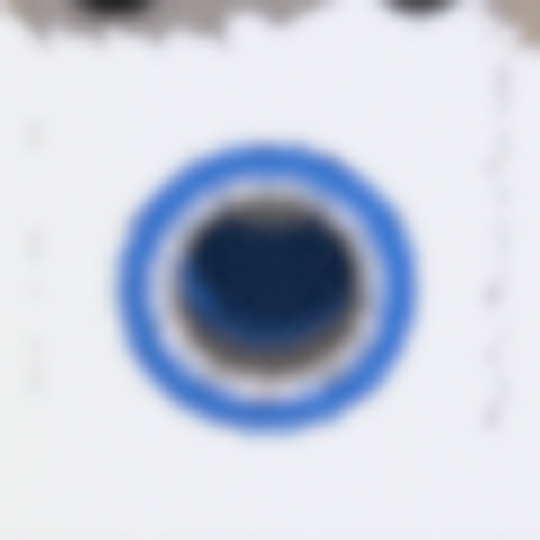

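View pics/s5.png

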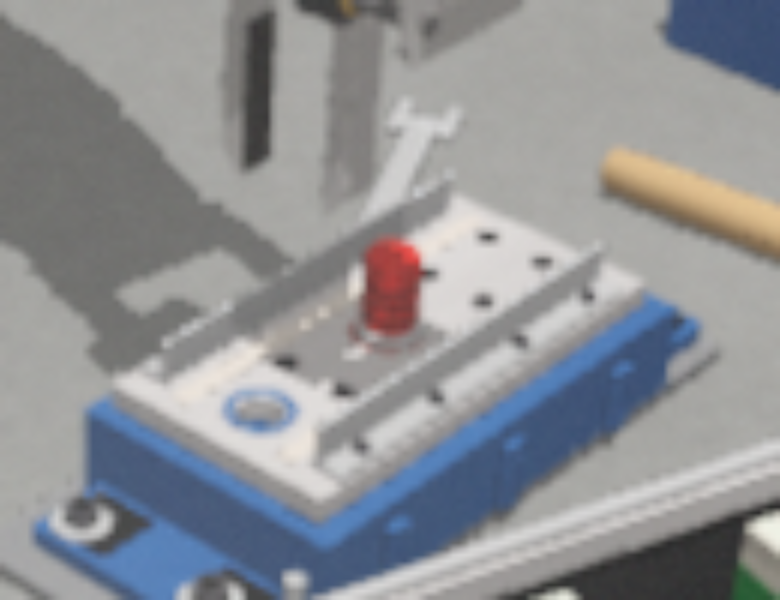

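The red pin stands upright with its flange on the plate. The blue hole shows the block bore nearly in line, with only a thin sliver at the lower left of the crop (about (210,310)).

```bash
python3 - <<'E'
from fit import *
import cv2
c=np.load("w5.npy",allow_pickle=True).item()
h=lambda o,L:[(o[0]+(x+.5)/9-.5,o[1]+(y+.5)/9-.5) for x,y in L]
print(fitc(c,h((296,182),[(117,288),(419,288),(268,143),(268,433)]),.07))
i=c["image"][:,:,::-1]
a=cv2.resize(i[202:226,314:338],None,fx=24,fy=24,interpolation=cv2.INTER_CUBIC)
cv2.imwrite("pics/w5b.png",np.clip(255*(a/255.)**.5,0,255).astype(np.uint8))
print(rel([0.507,-0.1359,0.185],1.358))
E
```

```text
(array([0.58086492, 0.10301221, 0.01617193]), np.float64(1.4061493925073693e-05))
(array([-219.97, -145.86,   -7.46]), array([ 5.57581681e-04, -2.50525453e-04,  3.38523862e-01]))
```

View pics/w5b.png

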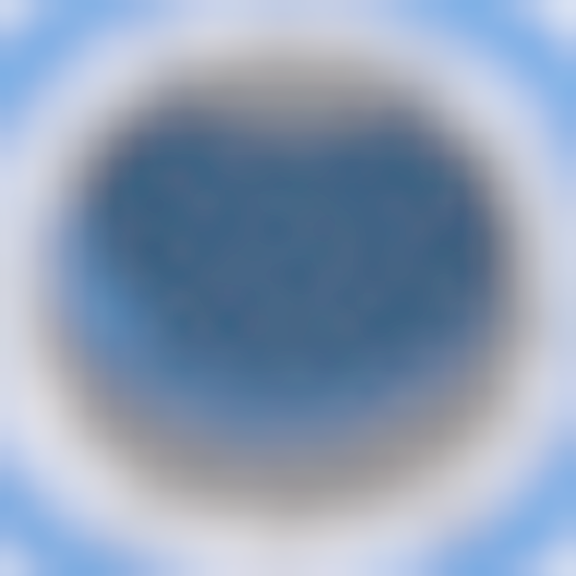

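```bash
python3 - <<'E'
from fit import *
c=np.load("w5.npy",allow_pickle=True).item()
h=lambda o,L:[(o[0]+(x+.5)/24-.5,o[1]+(y+.5)/24-.5) for x,y in L]
L=h((314,202),[(108,250),(130,310),(165,350),(220,385),(280,400),(350,390),(420,355)])
print(fitc(c,L,.056,.0105),fitc(c,L,.056))
E
python3 -m jog '[[-0.22,-0.146,-0.007,0,0,0.3385,0.2],[-0.22,-0.146,-0.007,0,0,0.3385,0.2],[-0.22,-0.146,-0.007,0,0,0.3385,0.2],[-0.22,-0.146,-0.007,0,0,0.3385,0.2],[-0.22,-0.146,-0.007,0,0,0.3385,0.2],[-0.22,-0.146,-0.007,0,0,0.3385,0.2],[-0.22,-0.146,-0.007,0,0,0.3385,0.2],[-0.22,-0.146,-0.007,0,0,0.3385,0.2]]' 20
python3 - <<'E'
from h import *
import cv2
c=cam("wrist");cv2.imwrite("pics/w6.png",c["image"][:,:,::-1])
print(proj(c,(.507,-.1359,.1035)))
print(rel([0.507,-0.1359,0.07],1.358))
E
```

```text
(array([0.58161025, 0.10537034]), np.float64(0.0007258913113141266)) (array([0.58153954, 0.10239651, 0.00797544]), np.float64(6.800262777420171e-05))
time_s: 13.5
ee_pos: [0.5072, -0.1346, 0.1844]
eef_rot: [3.141, -0.001, 1.359]
force: [-1.1, -0.0, -0.8]
grip_width: 0.0565
[326.3841674  208.55237459]
(array([-1.680e+00, -7.000e-02,  1.144e+02]), array([ 0.0003978 , -0.00058586,  0.00104872]))
```

View pics/w6.png

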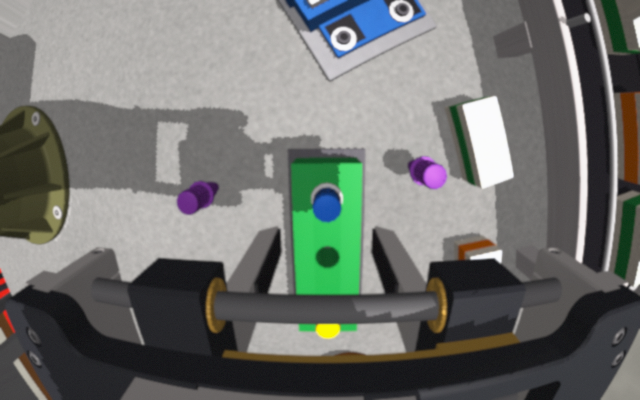

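The blue knob's top is at (327,207), against a predicted (326,208.5). The purple pins are clear of the fingers. I'll descend and grip.

```bash
python3 -m jog '[[-0.002,0,0.04,0,-0.0006,0.001,0.2],[-0.002,0,0.08,0,-0.0006,0.001,0.2],[-0.002,0,0.105,0,-0.0006,0.001,0.2],[-0.002,0,0.114,0,-0.0006,0.001,0.2],[-0.002,0,0.114,0,-0.0006,0.001,0.2],[-0.002,0,0.114,0,-0.0006,0.001,-1],[-0.002,0,0.114,0,-0.0006,0.001,-1],[-0.002,0,0.114,0,-0.0006,0.001,-1],[-0.002,0,0.114,0,-0.0006,0.001,-1],[-0.002,0,0.114,0,-0.0006,0.001,-1],[-0.002,0,0.114,0,-0.0006,0.001,-1]]' 55; python3 -m jog '[[0,0,-0.02,0,0,0,-1],[0,0,-0.05,0,0,0,-1],[0,0,-0.09,0,0,0,-1],[0,0,-0.115,0,0,0,-1],[0,0,-0.115,0,0,0,-1],[0,0,-0.115,0,0,0,-1]]'
python3 - <<'E'
from h import *
print(rel([0.5813,0.1035,0.185],1.892))
E
```

```text
time_s: 14.65
ee_pos: [0.5073, -0.1363, 0.071]
eef_rot: [3.14, 0.0, 1.358]
force: [-0.8, 0.4, 6.8]
grip_width: 0.0253
time_s: 15.25
ee_pos: [0.5068, -0.1362, 0.1852]
eef_rot: [3.141, 0.0, 1.358]
force: [-0.8, 0.5, -2.3]
grip_width: 0.0256
(array([2.5005e+02, 2.2180e+01, 2.1000e-01]), array([ 5.48975500e-04,  1.78779322e-04, -3.39974312e-01]))
```

```bash
python3 -m jog '[[0.25,0.022,0,0,0,-0.34,-1],[0.25,0.022,0,0,0,-0.34,-1],[0.25,0.022,0,0,0,-0.34,-1],[0.25,0.022,0,0,0,-0.34,-1],[0.25,0.022,0,0,0,-0.34,-1],[0.25,0.022,0,0,0,-0.34,-1],[0.25,0.022,0,0,0,-0.34,-1],[0.25,0.022,0,0,0,-0.34,-1],[0.25,0.022,0.02,0,0,-0.34,-1],[0.25,0.022,0.045,0,0,-0.34,-1],[0.25,0.022,0.045,0,0,-0.34,-1]]'
python3 - <<'E'
from h import *
import cv2
c=cam("wrist");cv2.imwrite("pics/w7.png",cv2.resize(c["image"][100:300,220:440,::-1],None,fx=3.5,fy=3.5))
c=cam("scene");cv2.imwrite("pics/s7.png",cv2.resize(c["image"][130:230,310:440,::-1],None,fx=6,fy=6))
o=status.get_obs();print(o["force"],o["ee_pos"],rel([0.5812,0.1035,0.112],1.892))
E
```

```text
time_s: 16.35
ee_pos: [0.5795, 0.1019, 0.137]
eef_rot: [-3.137, -0.001, 1.89]
force: [0.4, 0.3, -2.3]
grip_width: 0.0249
[ 0.23477062 -0.1750061  -1.5938336 ] [0.58113027 0.10251427 0.14058005] (array([ 0.93,  0.37, 28.58]), array([ 0.0001759 ,  0.00026777, -0.0008371 ]))
```

View pics/w7.png

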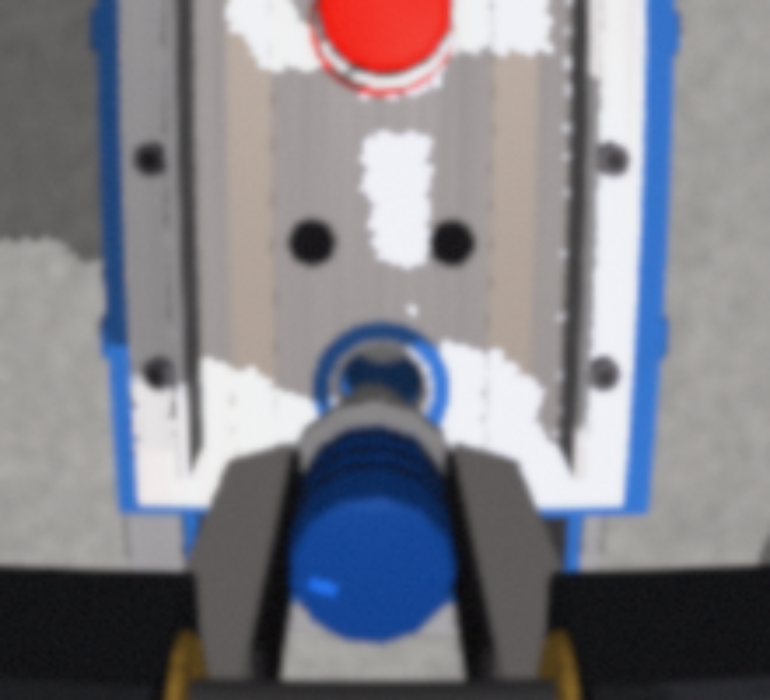

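View pics/s7.png

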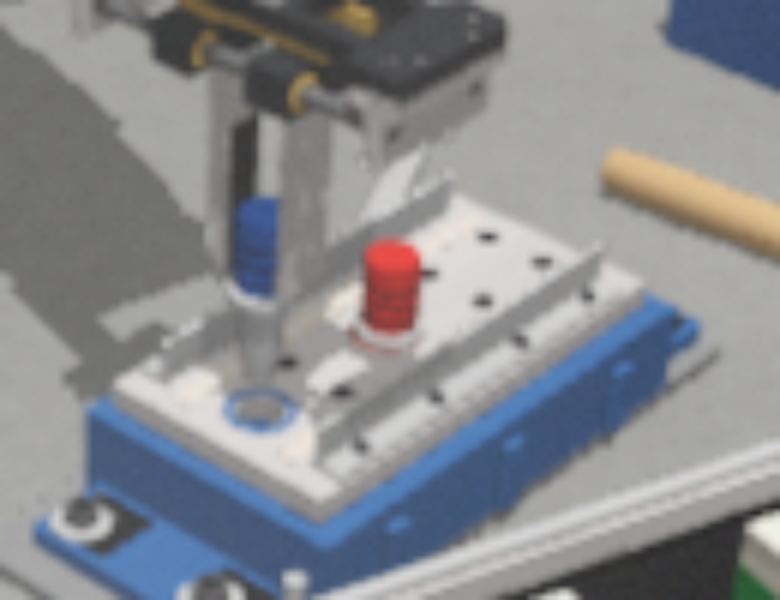

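The dowel hangs over the blue ring, slightly left of centre, well within the 4 mm margin at its nose. Lowering it into the plate's hole.

```bash
python3 -m jog '[[0.001,0.0005,0.01,0,0,-0.001,-1],[0.001,0.0005,0.018,0,0,-0.001,-1],[0.001,0.0005,0.023,0,0,-0.001,-1],[0.001,0.0005,0.028,0,0,-0.001,-1],[0.001,0.0005,0.028,0,0,-0.001,-1]]'
python3 - <<'E'
from h import *
o=status.get_obs();print(o["force"],o["moment"],o["ee_pos"],rel([0.5813,0.104,0.1],1.892))
E
```

```text
time_s: 16.95
ee_pos: [0.581, 0.1036, 0.1119]
eef_rot: [-3.141, 0.0, 1.892]
force: [0.2, 0.6, -1.4]
grip_width: 0.0254
[ 0.18513647  0.58925994 -1.3623048 ] [-0.09395326  0.06048748 -0.01115293] [0.58101379 0.10358997 0.11186962] (array([ 0.3 ,  0.41, 11.87]), array([-0.00049478,  0.00014481,  0.00018582]))
```

```bash
python3 -m jog '[[0.0003,0.0004,0.002,0,0,0,-1],[0.0003,0.0004,0.004,0,0,0,-1],[0.0003,0.0004,0.006,0,0,0,-1],[0.0003,0.0004,0.006,0,0,0,-1]]'
python3 -m jog '[[0,0,0.0015,0,0,0,-1],[0,0,0.003,0,0,0,-1],[0,0,0.0045,0,0,0,-1],[0,0,0.0045,0,0,0,-1]]'
python3 - <<'E'
from h import *
o=status.get_obs();print(o["force"],o["moment"],o["ee_pos"],rel([0.5813,0.104,0.1],1.892))
E
```

```text
time_s: 17.35
ee_pos: [0.5812, 0.1039, 0.1056]
eef_rot: [-3.14, 0.0, 1.892]
force: [0.2, -0.3, -2.1]
grip_width: 0.0249
time_s: 17.75
ee_pos: [0.5811, 0.1039, 0.1009]
eef_rot: [-3.14, 0.0, 1.892]
force: [-0.4, -1.5, -2.8]
grip_width: 0.0257
[-0.40999429 -1.53778929 -2.82462507] [-0.33926499  0.03711115  0.02473846] [0.58112924 0.10387567 0.10089843] (array([0.06, 0.2 , 0.9 ]), array([-0.00088271,  0.00017141,  0.00016879]))
```

```bash
python3 -m jog '[[0,0,0.001,-0.001,0,0,-1],[0,0,0.002,-0.001,0,0,-1],[0,0,0.003,-0.001,0,0,-1],[0,0,0.003,-0.001,0,0,-1]]'; python3 -m jog '[[0,0,0.001,0,0,0,-1],[0,0,0.002,0,0,0,-1],[0,0,0.003,0,0,0,-1],[0,0,0.003,0,0,0,-1]]'
python3 - <<'E'
from h import *
o=status.get_obs();print(o["force"],o["moment"],o["ee_pos"])
E
```

```text
time_s: 18.15
ee_pos: [0.5811, 0.1038, 0.0977]
eef_rot: [-3.142, 0.0, 1.892]
force: [0.1, -1.7, -1.9]
grip_width: 0.0251
time_s: 18.55
ee_pos: [0.581, 0.1038, 0.0946]
eef_rot: [-3.141, 0.0, 1.892]
force: [-0.6, -0.9, -1.0]
grip_width: 0.0253
[-0.60177487 -0.91055462 -1.03223609] [-0.39100318  0.02994508 -0.01486467] [0.58102974 0.10383075 0.09458055]
```

```bash
python3 -m jog '[[0,0,0.001,0,0,0,-1],[0,0,0.002,0,0,0,-1],[0,0,0.003,0,0,0,-1],[0,0,0.003,0,0,0,-1]]'; python3 -m jog '[[0,0,0.001,0,0,0,-1],[0,0,0.002,0,0,0,-1],[0,0,0.002,0,0,0,-1]]'
python3 - <<'E'
from h import *
o=status.get_obs();print(o["force"],o["moment"],o["ee_pos"])
E
```

```text
time_s: 18.95
ee_pos: [0.581, 0.1038, 0.0915]
eef_rot: [-3.141, 0.0, 1.892]
force: [-0.7, -0.8, -0.8]
grip_width: 0.0252
time_s: 19.25
ee_pos: [0.5811, 0.1038, 0.0894]
eef_rot: [-3.142, 0.0, 1.892]
force: [1.2, -0.7, 0.1]
grip_width: 0.025
[ 1.20906983 -0.67010306  0.0817646 ] [-0.37368337 -0.08936041  0.01593461] [0.58109615 0.10384383 0.08943728]
```

Free of binding, so I'll continue.

```bash
python3 -m jog '[[0,0,0.001,0,0,0,-1],[0,0,0.002,0,0,0,-1],[0,0,0.003,0,0,0,-1],[0,0,0.003,0,0,0,-1]]'; python3 -m jog '[[0,0,0.001,0,0,0,-1],[0,0,0.002,0,0,0,-1],[0,0,0.003,0,0,0,-1],[0,0,0.003,0,0,0,-1]]'; python3 -m jog '[[0,0,0.001,0,0,0,-1],[0,0,0.002,0,0,0,-1],[0,0,0.003,0,0,0,-1],[0,0,0.003,0,0,0,-1]]'
```

```text
time_s: 19.65
ee_pos: [0.5811, 0.1038, 0.0864]
eef_rot: [3.142, 0.0, 1.892]
force: [1.1, -1.6, 0.0]
grip_width: 0.0251
time_s: 20.05
ee_pos: [0.5811, 0.1038, 0.0832]
eef_rot: [3.142, 0.0, 1.892]
force: [1.5, -1.6, 1.6]
grip_width: 0.0251
time_s: 20.45
ee_pos: [0.5811, 0.1039, 0.0801]
eef_rot: [3.142, 0.0, 1.892]
force: [0.5, -1.1, 0.5]
grip_width: 0.0255
```

```bash
python3 -m jog '[[0,0,0.0007,0,0,0,-1],[0,0,0.0014,0,0,0,-1],[0,0,0.0014,0,0,0,-1]]'; python3 -m jog '[[0,0,0.0006,0,0,0,-1],[0,0,0.0006,0,0,0,-1]]'; python3 -m jog '[[0,0,0.0006,0,0,0,-1],[0,0,0.0006,0,0,0,-1]]'
```

```text
time_s: 20.75
ee_pos: [0.5812, 0.1038, 0.0789]
eef_rot: [3.141, 0.0, 1.892]
force: [0.5, -2.9, 5.2]
grip_width: 0.025
time_s: 20.95
ee_pos: [0.5814, 0.1037, 0.0788]
eef_rot: [3.141, 0.001, 1.892]
force: [-1.3, -3.0, 7.5]
grip_width: 0.0253
time_s: 21.15
ee_pos: [0.5814, 0.1037, 0.0787]
eef_rot: [3.141, 0.001, 1.892]
force: [-2.1, -2.5, 8.7]
grip_width: 0.0255
```

```bash
python3 -m jog '[[0,0,0.001,0,0,0,-1],[0,0,0.001,0,0,0,-1]]'; python3 -m jog '[[0,0,0,0,0,0,-0.1],[0,0,0,0,0,0,-0.1],[0,0,0,0,0,0,-0.1],[0,0,0,0,0,0,-0.1],[0,0,-0.02,0,0,0,-0.1],[0,0,-0.06,0,0,0,-0.1],[0,0,-0.11,0,0,0,-0.1],[-0.05,0,-0.11,0,0,0,-0.1],[-0.08,0,-0.11,0,0,0,-0.1],[-0.08,0,-0.11,0,0,0,-0.1]]'
python3 - <<'E'
from h import *
import cv2
c=cam("wrist");cv2.imwrite("pics/w8.png",c["image"][:,:,::-1])
s=cam("scene");cv2.imwrite("pics/s8.png",cv2.resize(s["image"][130:230,310:440,::-1],None,fx=6,fy=6,interpolation=cv2.INTER_CUBIC));t=cam("top")
cv2.imwrite("pics/s8f.png",s["image"][:,:,::-1])
cv2.imwrite("pics/t8.png",t["image"][:,:,::-1])
for n,p in [("red",(.5547,.185,.112)),("blue",(.5814,.1037,.112))]: print(n,proj(c,p),proj(s,p),proj(t,p))
E
```

```text
time_s: 21.35
ee_pos: [0.5816, 0.1036, 0.0785]
eef_rot: [3.14, 0.001, 1.892]
force: [-2.5, -3.8, 11.6]
grip_width: 0.0253
time_s: 22.35
ee_pos: [0.6072, 0.0248, 0.1884]
eef_rot: [3.14, 0.001, 1.889]
force: [0.2, 0.5, 0.3]
grip_width: 0.0422
red [326.28630714  10.78959392] [375.57266773 171.53113334] [264.31355918 197.21212661]
blue [326.23074016 109.56527215] [354.11103465 184.61840365] [289.35066136 188.32581552]
```

View pics/w8.png

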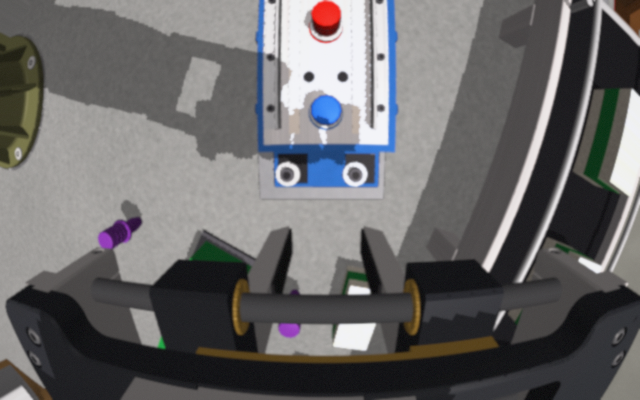

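View pics/s8.png

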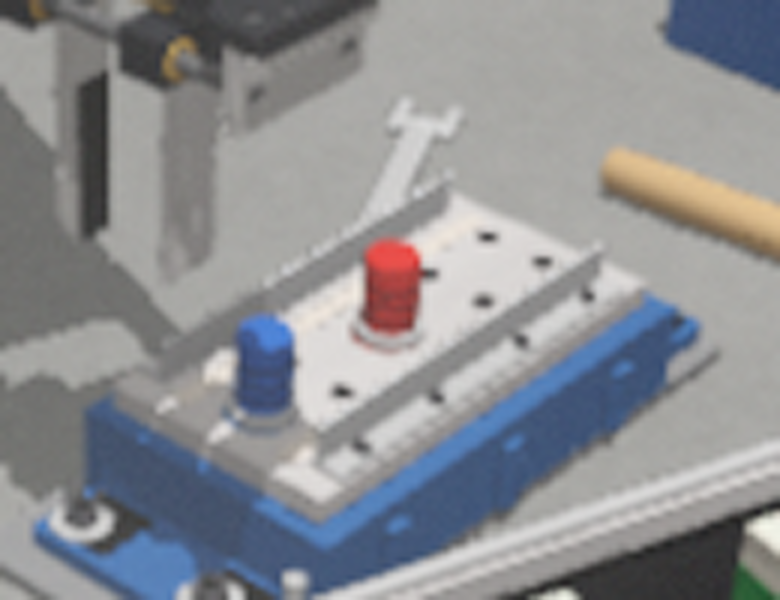

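View pics/t8.png

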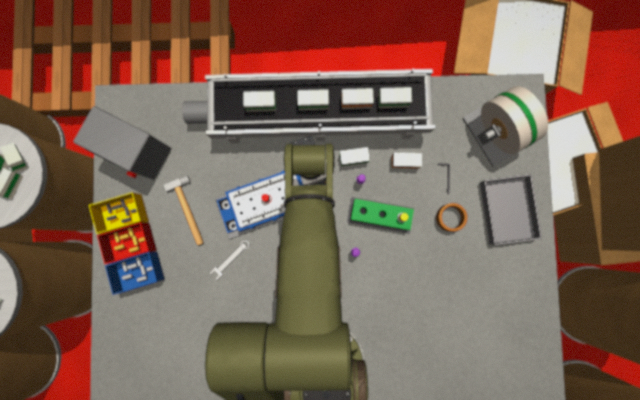

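Both knobs are upright with their flanges on the plate. In the scene view the tops are at (374.8,171.3) and (353.8,184.3), against (375.6,171.5) and (354.1,184.6) predicted for fully home. The other things haven't moved, and the arm is clear. I'll hand in.

```bash
python3 -c "
from station import ctrl,status
o=status.get_obs();print(o['time_s'],o['force']);print(ctrl.hand_in())"
```

```text
22.5 [-0.81556078  0.257331   -0.10540642]
the job is handed in; nothing more can be done
None
```

Both pins are home and released, and I handed the job in at 22.5 s of the 72 s allowed.

- **Tapered pin:** The wrist camera put the block's red hole about 9 mm from the plate's. I lowered the tip into the plate's hole and eased the plate over at about 6 N. The pin then went down without binding until its flange met the plate at a computed height of 70.0 mm. The highest downward force I read was 14 N.
- **Dowel:** It slid freely into the blue hole and its flange met the plate within about 0.5 mm of the expected height. The highest downward force I read was 12 N.

**Last checks:** In the scene view both knobs stand upright, with their tops within 1 px of the fully-home prediction. The gripper was clear, and the cartons, tools, yellow pin and purple look-alikes looked undisturbed.

**One disagreement:** After the tapered pin was home, the second camera fit of the block's blue hole was poor, with up to 0.7 mm error and a free-fit radius of 8 mm instead of 10.5 mm. I relied on the earlier fit and the 85 mm spacing instead. The dowel going in freely bore that out.

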